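# Lock the drive shaft with its loop pin

### The arm

A 6-joint arm with a two-finger parallel gripper is mounted at the origin on the work surface. World frame = base frame: x ahead of the robot, y to its left, z up, the work surface at z = 0. Lengths are in mm, angles in rad, forces in N, time in s.
With the tool pointing down it reaches from about 250 to 800 mm from the base axis. Payload 3.9 kg.
Tool frame: the origin (TCP) lies at the centre of the arm's flange, where the gripper is bolted on; the fingertips stand 173 mm ahead of it and the grasp point (between the pads) lies 155 mm ahead of it; z points along the fingers, y is the direction in which the jaws open and shut (so a half turn about z gives the same grasp; the last joint's range is limited). The gripper opens to 85 mm and grips with 20 to 120 N. Pads are 22 mm wide; open, the fingers measure 114 mm over their backs; the gripper's body (76 mm by 85 mm) begins 54 mm behind the grasp point. The pads swing forward as they close: fully open they stand 13 mm farther back than shut.
Start: joints at [1.275, 0.26, -0.138, 1.173, 0, 1.571], TCP at [153.036, 502.191, 404.704] pointing down, gripper open.
Joint ranges: [-2.78, 2.78], [-0.83, 1.72], [-1.28, 1.37], [-1.9, 2.12], [-1.57, 1.48], [-3.14, 3.14]. Speed limits (rad/s): [2.57, 2.57, 3.14, 3.14, 3.14, 3.14].

### API

Orientations are given as a 3x3 rotation matrix whose columns are the frame's x, y, z axes.
In Python, from workcell import arm gives the robot as it stands.
- The arm moves only by the tool move_arm, never from a script. Its argument "targets" is a list of rows, each a list of 4 numbers: the shift along the tool's x, y, z in m, then the turn about the tool's z in degrees. In form: [[x, y, z, yaw], ...]. A call has exactly 10 rows; each row is the pose to reach, as a shift and turn from the pose commanded when the call began, along the tool's axes at that moment; what a row does not reach only later rows make up. A row lasts 1/8 s, in which the tool goes at most 62.5 mm and 10.7 degrees, less where a joint would pass 70% of its speed; a pose out of reach is approached as far as the arm can. A call with a gripper value outside its range is refused whole. "jaw" is the finger opening in m, from 0 to 0.0854, set as the call begins (left out, the last holds). The fingers move at their own pace and stop on an object; "grip_force" is the grip in N (left out, the last holds). Time passes only in rows, so rows that repeat a pose let the fingers close, or fill a call up. It gives the time, the measured TCP pose, the force and the opening at its end, in the units of the state.
- arm.get_obs(): the state, without advancing time (a new reading comes with each control period).
- arm.capture(name): name is "scene" or "top" or "wrist"; returns a dict with "color" (400x640x3 uint8, blue, green, red), "depth" (400x640 float32, mm along the optical axis (not along the pixel's ray), 0 where there is no reading), "intrinsics" (3x3 intrinsics, pixels), "dist_coeffs" ([k1, k2, p1, p2, k3] as OpenCV has them; the pictures are not rectified), "camera_from_world" (4x4, takes a point from world to camera coordinates). Camera axes: x right, y down, z forward; pixel columns grow to the right and rows downward; lengths in mm; the calibration is good to about 2 mm. A picture is of the moment at which its call begins.
- arm.sign_off(): hands the job in, once; it reports no verdict.
The state is a dict: "t": time; "joint_positions": joint angles; "joint_velocities": joint speeds; "joint_torque": joint torques, N m; "position": TCP position; "orientation": TCP orientation; "force": force on the tool from outside, world axes, zero at the start; "torque": the same for the moment, N m; "width": finger opening in mm.
Only numpy, scipy, OpenCV 4.12 (cv2) and the standard library are available. Lean on these libraries where they do the work, as an engineer would, in place of code of your own. Each camera call takes 0.05 s, during which the arm holds its last target.

### The job

Take the locking pin from its wooden rest, push it gently through the cross hole near the top of the upright square shaft until its head is home against the shaft, feeling for the hole's true place rather than forcing it. Only then swing the pin's sprung wire loop over the top end of the shaft until it snaps fully shut, let go and leave everything else on the bench where it is.

Things in the scene. Friction and masses are not known exactly. Their poses are not given: they have to be found in the camera images.
- stand: Fixed stand: base plate 120 x 100 x 10 mm, hub 46 x 46 mm (top 40 mm above the bench), crank arm 26 mm wide reaching 115 mm along +x (up to 50 mm high), upright square steel shaft 18 mm (x) by 22 mm (y), its top end nominally 76 mm up. Origin on the bench under the shaft's middle, z up. The cross hole runs through the shaft along x; the pin enters from the -x side, moving along +x.
- mouth (a point): Nominal centre of the cross hole's mouth on the shaft's -x face, 62 mm up; axes as the stand's, x into the hole. Square hole 11 x 11 mm, square-edged, through 18 mm. CAUTION: the whole shaft (hole, top end) is clamped up to 7 mm above or below this nominal height and up to 3 mm to either side (y), unmeasured: feel or see it. It does not give; keep the pin's load on it under about 20 N (25 is too much).
- rest: Fixed wooden rest: foot 130 x 56 x 12 mm, on it (up to 40 mm high) a block 30 mm wide in y from x = 0 to 60 mm and a rib 8 mm wide from x = -62 to 0 mm. At the start the pin lies on top with its head on the block and its tab along the rib, so that fingers can pass on both sides. Origin under the foot's middle.
- pin: Loose steel locking pin, about 115 g with its loop, lying level. Origin under the head, below the loop's hinge; x towards the nose, z up; the pin's axis is at z = 10 mm. Along x: grip tab -48 to -8 mm (12 wide, 20 tall, centred on the axis), head -8 to 8 mm (20 x 20), square shank 10 x 10 mm from 8 to 26, nose 26 to 40 mm tapering to 3.6 x 3.6.
- pin_grip (a point): Point on the pin's axis in the middle of the grip tab, 30 mm behind the loop's hinge: the place to pinch, fingers across y, from above. Axes as the pin's.
- pin_face (a point): Centre of the head's front face on the pin's axis (8 mm ahead of the hinge); with the pin home this face lies against the shaft's -x face, at the mouth. Axes as the pin's.
- loop_bar (a point): Middle of the loop's far cross bar. The loop is a U of 5 mm wire, 34 mm wide between the leg centres, hinged at the head on the pin's axis; the bar is 47 mm from the hinge.
- loop (a joint): Swing of the loop in rad: 0 = open (start), standing 81 degrees up from the pin's axis, leaning slightly to the nose; 1.42 = shut, lying along the axis around the shaft, bar beyond the nose. Over-centre spring: pushes to open below about 0.7, snaps shut by itself beyond; swinging the bar forward and down past the middle takes about 2 N. Stops at both ends.
- plain_pin: bystander: plain round pin without a loop, 10 mm thick and 66 mm long, lying on the bench
- board1: bystander: circuit board; leave where it is
- board2: bystander: circuit board; leave where it is
- terminal: bystander: terminal block; leave where it is
- screwdriver: bystander: screwdriver; leave where it is
- wrench: bystander: wrench; leave where it is
- tray: bystander: grey tray; leave where it is
Things that resemble listed ones, but are neither listed nor needed, are in the scene too. Leave any red look-alike of the stand alone.

How it is judged:
By the outcome, as a careful person would: the job done as asked, in the order asked, and still so for the second after the job is handed in, with the robot touching nothing.
It also fails if it takes over 72 s, if anything falls off the work surface, if the arm or the gripper's body presses on something with over 40 N, if the wrist force passes 120 N, or if a joint passes its speed limit or range.

## Working session

There is one attempt and no reset: what is moved stays moved. The work goes in short steps, Python scripts to look and compute and a tool call to move; the robot and the scene stay as the last step left them, time stands still between calls to the robot, and variables do not carry over. Pictures are saved under pics/ and viewed, and the job is handed in when it is done.

Besides the shell and the picture viewer there is one more tool, called as name([rows], argument=value, ...), one row to a line, values as JSON. move_arm: Moves the arm, as the interface text tells. Its arguments: {"type":"object","properties":{"targets":{"type":"array","items":{"type":"array","items":{"type":"number"}}},"jaw":{"type":"number"},"grip_force":{"type":"number"}},"required":["targets"]}

```bash
mkdir -p pics; ls; cat > h.py <<'E'
import numpy as np, cv2, pickle
from workcell import arm
def cap(n,save=None):
    c=arm.capture(n)
    if save:
        cv2.imwrite('pics/%s.png'%save,c['color']); pickle.dump(c,open('pics/%s.pkl'%save,'wb'))
    return c
def load(s): return pickle.load(open('pics/%s.pkl'%s,'rb'))
def pts(c):
    K=np.array(c['intrinsics'],float);d=np.array(c['dist_coeffs'],float)
    D=c['depth'];h,w=D.shape
    u,v=np.meshgrid(np.arange(w),np.arange(h))
    p=cv2.undistortPoints(np.stack([u,v],-1).reshape(-1,1,2).astype(float),K,d).reshape(h,w,2)
    P=np.dstack([p[...,0]*D,p[...,1]*D,D])
    T=np.linalg.inv(np.array(c['camera_from_world']))
    W=P@T[:3,:3].T+T[:3,3]
    W[D==0]=np.nan
    return W
def proj(c,X):
    T=np.array(c['camera_from_world']);X=np.atleast_2d(X).astype(float)
    Y=X@T[:3,:3].T+T[:3,3]
    return cv2.projectPoints(Y,np.zeros(3),np.zeros(3),np.array(c['intrinsics'],float),np.array(c['dist_coeffs'],float))[0].reshape(-1,2)
def ray(c,u,v):
    T=np.linalg.inv(np.array(c['camera_from_world']))
    p=cv2.undistortPoints(np.array([[[u,v]]],float),np.array(c['intrinsics'],float),np.array(c['dist_coeffs'],float)).ravel()
    d=T[:3,:3]@np.array([p[0],p[1],1.]);return T[:3,3],d
def atz(c,u,v,z):
    o,d=ray(c,u,v);return o+d*(z-o[2])/d[2]
E
python3 - <<'E'
from h import *
np.set_printoptions(precision=3,suppress=True)
for n in ['scene','top','wrist']:
    c=cap(n,n+'0'); T=np.linalg.inv(c['camera_from_world']);print(n,T)
print(arm.get_obs())
E
```

```text
pics
scene [[   0.587    0.449   -0.674 1198.349]
 [   0.81    -0.345    0.475 -472.855]
 [  -0.019   -0.824   -0.566  663.992]
 [   0.       0.       0.       1.   ]]
top [[  -0.002   -0.996    0.09   374.334]
 [  -1.       0.002    0.008   -8.281]
 [  -0.008   -0.09    -0.996 1471.529]
 [   0.       0.       0.       1.   ]]
wrist [[  0.292   0.923   0.251  88.219]
 [  0.956  -0.281  -0.079 521.332]
 [ -0.002   0.264  -0.965 373.105]
 [  0.      0.      0.      1.   ]]
{'t': 0.15, 'joint_positions': array([ 1.275,  0.261, -0.139,  1.173,  0.   ,  1.571]), 'joint_velocities': array([ 0.   , -0.005,  0.002,  0.001,  0.   ,  0.002]), 'joint_torque': array([  0.001, -40.601,  25.417,   0.013,   0.   ,   0.   ]), 'position': array([152.965, 501.963, 404.067]), 'orientation': array([[-0.957,  0.292, -0.   ],
       [ 0.292,  0.957, -0.001],
       [ 0.   , -0.001, -1.   ]]), 'force': array([-0.753, -0.067, -0.473]), 'torque': array([-0.03 ,  0.003,  0.032]), 'width': 85.36786306196637}
```

View pics/scene0.png

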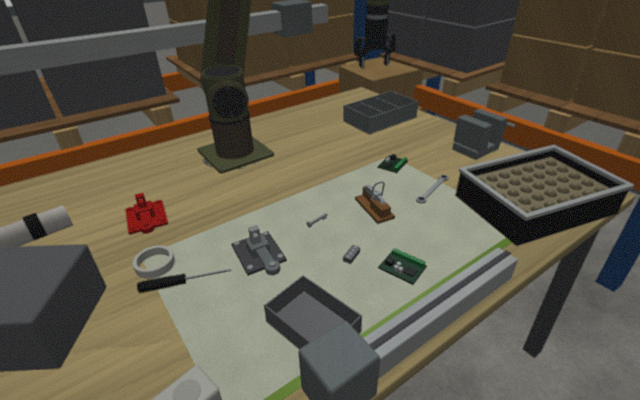

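View pics/top0.png

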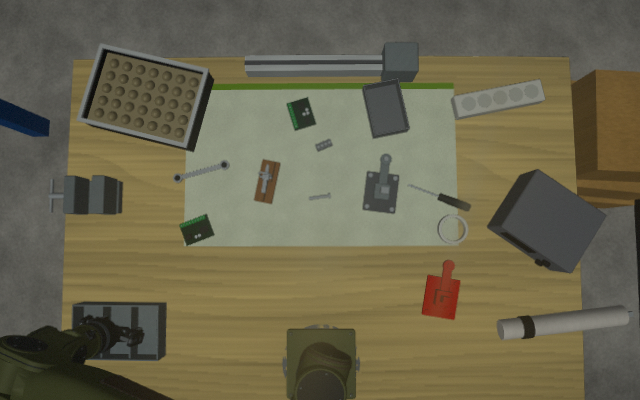

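View pics/wrist0.png

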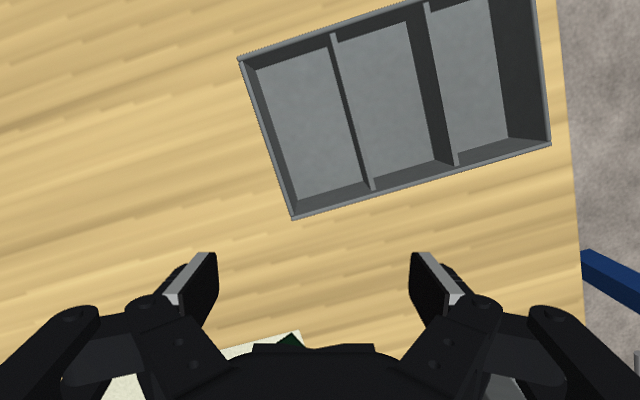

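```bash
python3 - <<'E'
from h import *
np.set_printoptions(precision=1,suppress=True)
t=load('top0')['color'];s=load('scene0')['color']
r=lambda im,x,y,w,h,k:cv2.resize(im[y:y+h,x:x+w],None,fx=k,fy=k,interpolation=cv2.INTER_CUBIC)
a=r(t,226,141,80,80,4.9);b=r(t,341,141,80,80,4.9);c=r(s,340,165,80,80,4.9)[:,:];d=r(s,220,215,80,80,4.9)
a,b,c,d=[cv2.resize(q,(390,290)) if 0 else q[:390,:390] for q in (a,b,c,d)]
im=np.vstack([np.hstack([a,b]),np.hstack([c,d])]);im=cv2.resize(im,(600,600));cv2.imwrite('pics/crop0.png',im)
W=pts(load('top0'))
for n,(x,y) in dict(pin=(266,181),standshaft=(381,182),plate=(381,205)).items(): print(n,W[y,x])
E
```

```text
pin [541.7 160.2  58.8]
standshaft [ 540.6 -182.7   35.3]
plate [ 473.  -184.6   11.7]
```

View pics/crop0.png

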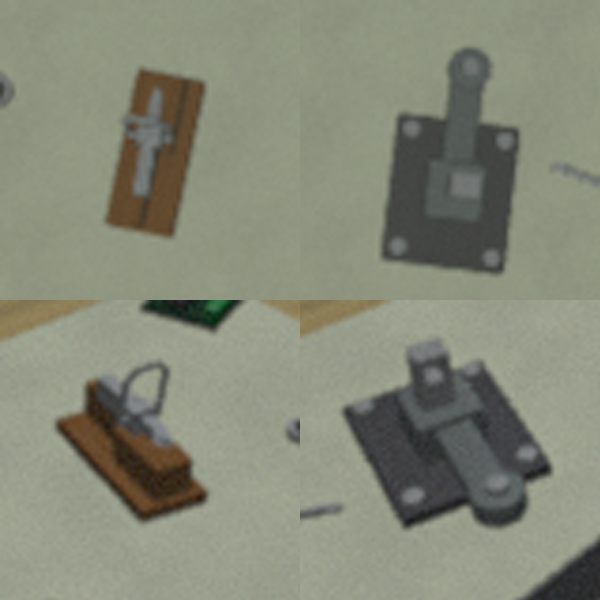

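```bash
cat >> h.py <<'E'
def to(target,yaw_deg=None,o=None):
    o=o or arm.get_obs();R=np.array(o['orientation']);d=R.T@(np.array(target)-o['position'])/1000
    x=R[:,0];print('shift',np.round(d,4),'cur yaw',np.degrees(np.arctan2(x[1],x[0])),'pos',np.round(o['position'],1))
    if yaw_deg is not None: print('turn(tool z, down): ',-( (yaw_deg-np.degrees(np.arctan2(x[1],x[0]))+180)%360-180))
E
python3 -c "
from h import *
to([535,160,340],172)"
```

```text
shift [-0.4651 -0.2157  0.0644] cur yaw 163.0517289431533 pos [153.  502.  404.1]
turn(tool z, down):  -8.948271056846693
```

move_arm([
  [-0.05,-0.023,0.007,-1],
  [-0.1,-0.046,0.014,-2],
  [-0.15,-0.07,0.02,-3],
  [-0.2,-0.093,0.03,-4],
  [-0.25,-0.116,0.035,-5],
  [-0.3,-0.14,0.042,-6],
  [-0.355,-0.165,0.05,-7],
  [-0.41,-0.19,0.057,-8],
  [-0.45,-0.209,0.062,-9],
  [-0.465,-0.216,0.064,-9],
])

```text
t: 1.4
position: [536.3, 158.2, 339.9]
orientation: [[-0.99, 0.141, -0.001], [0.141, 0.99, -0.0], [0.001, -0.0, -1.0]]
force: [-0.4, -0.1, 0.3]
width: 85.5
```

```bash
python3 -c "
from h import *
c=cap('wrist','w1');print(arm.get_obs()['position'],arm.get_obs()['t'])"
```

```text
[536.7867312  157.98364366 339.80154923] 1.45
```

View pics/w1.png

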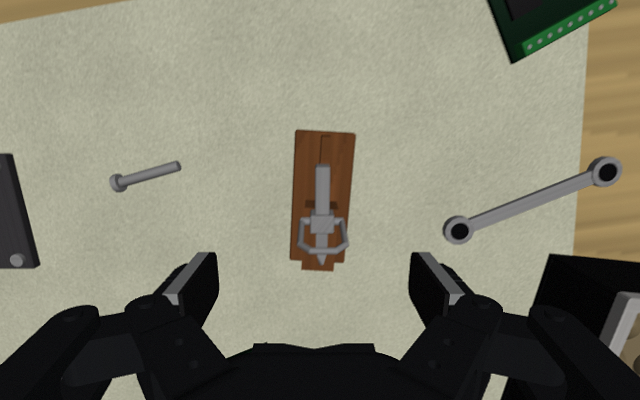

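Wrist view: the looped pin sits on the rest, tab at (322,185), head (322,222), nose (322,262), loop bar near (322,250); look‑alikes are the plain pin (145,177) here / (319,197) top and red stand (441,296) top; I choose the looped pin and the grey stand (381,190).

```bash
python3 - <<'E'
from h import *
np.set_printoptions(precision=1,suppress=True)
c=load('w1');W=pts(c)
im=cv2.resize(c['color'][120:280,270:380],None,fx=3.6,fy=3.6,interpolation=cv2.INTER_CUBIC);cv2.imwrite('pics/w1c.png',im)
for v in range(150,275,6):
    print(v,[ '%.0f,%.0f,%.0f'%tuple(W[v,u]) for u in (312,317,322,327,332)])
E
```

```text
150 ['499,162,12', '499,167,12', '497,171,40', '498,175,39', '502,180,11']
156 ['504,161,14', '505,166,12', '502,170,40', '503,174,40', '507,180,11']
162 ['510,160,12', '510,165,13', '507,170,39', '508,174,40', '512,179,13']
168 ['515,160,12', '508,165,60', '509,169,60', '509,173,61', '518,178,13']
174 ['521,159,12', '513,164,60', '514,168,61', '514,172,60', '524,178,11']
180 ['527,158,12', '518,164,60', '518,167,61', '519,171,60', '529,177,13']
186 ['533,157,11', '523,163,60', '523,167,59', '524,171,59', '535,176,13']
192 ['538,156,13', '528,162,60', '528,166,60', '529,170,60', '541,175,13']
198 ['544,156,13', '533,161,60', '533,165,60', '534,169,60', '547,175,11']
204 ['545,155,30', '537,161,60', '538,165,59', '539,169,59', '549,174,26']
210 ['546,155,47', '542,160,61', '543,164,60', '543,168,61', '548,172,47']
216 ['547,155,59', '548,159,60', '548,163,59', '549,167,60', '549,172,59']
222 ['552,155,59', '553,159,59', '553,163,61', '554,167,60', '555,171,59']
228 ['557,154,61', '558,158,60', '559,162,59', '559,166,60', '559,170,61']
234 ['570,152,40', '565,157,55', '566,161,55', '566,165,55', '572,170,40']
240 ['576,151,40', '570,156,55', '570,160,56', '571,165,55', '579,169,39']
246 ['559,154,94', '576,155,55', '577,160,54', '577,164,55', '584,168,41']
252 ['562,153,98', '562,157,99', '563,160,98', '563,164,99', '564,168,98']
258 ['593,149,40', '594,153,39', '589,158,52', '595,162,40', '596,167,40']
264 ['599,148,40', '600,152,39', '594,157,52', '601,161,39', '602,166,40']
270 ['624,144,2', '625,149,2', '606,156,40', '607,161,40', '608,165,40']
```

View pics/w1c.png

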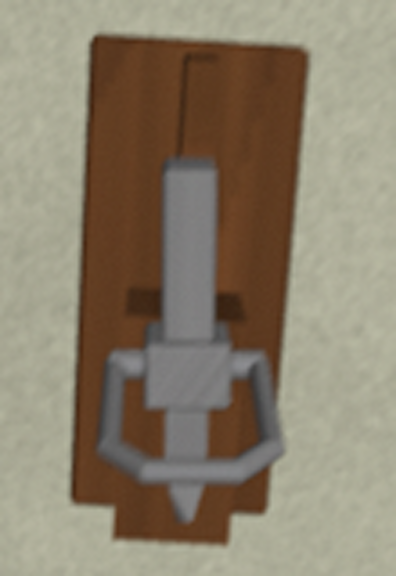

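```bash
python3 - <<'E'
from h import *
np.set_printoptions(precision=2,suppress=True)
c=load('w1');W=pts(c)
sub=W[160:234,300:345];m=(np.abs(sub[...,2]-60)<3.5)
P=sub[m]
tab=P[(P[:,0]<542)][:,:2]
# row centers
sub2=sub.copy();cs=[]
for r in range(sub.shape[0]):
    q=sub[r][m[r]]
    if len(q)>5: cs.append([*(q[0]+q[-1])[:2]/2, np.linalg.norm((q[0]-q[-1])[:2]),r+160])
cs=np.array(cs);t=cs[(cs[:,2]<16)]
p=np.polyfit(cs[:,0],cs[:,1],1);print('yaw',np.degrees(np.arctan(p[0])),p,np.polyfit(t[:,0],t[:,1],1))
d=np.array([1,p[0]])/np.hypot(1,p[0])
s=P[:,:2]@d
print('extent s',s.min(),s.max(), 'length expected 56')
o=np.array([0,p[1]]);o=o-d*(o@d)
s1=s.max();s0=s.min()
for k,so in(('fromfront',s1-8-30),('fromback',s0+48-30)): print(k,o+d*so)
print(cs[::6], np.median(P[:,2]))
to([*(o+d*((s1-38+s0+18)/2)),205],180+np.degrees(np.arctan(p[0])))
E
```

```text
yaw -8.217029587008735 [ -0.14 243.18] [ -0.14 240.52]
extent s 478.14608206921395 533.7574296210967 length expected 56
fromfront [525.07 167.35]
fromback [525.45 167.3 ]
[[507.9  170.11  10.19 166.  ]
 [512.25 169.09  11.01 172.  ]
 [517.19 168.45  11.09 178.  ]
 [521.9  167.79  11.12 184.  ]
 [526.67 167.13  11.14 190.  ]
 [531.62 166.47  11.21 196.  ]
 [536.94 165.81  11.36 202.  ]
 [541.6  165.16  11.43 208.  ]
 [547.31 164.04  17.33 214.  ]
 [551.89 163.33  18.88 220.  ]
 [556.86 165.42  24.5  226.  ]
 [562.27 161.93  19.1  232.  ]] 59.92443567060582
shift [0.01 0.01 0.13] cur yaw 171.8663386264306 pos [536.8 158.  339.8]
turn(tool z, down):  0.08336821343934275
```

move_arm([
  [0.006,0.004,0.02,0],
  [0.013,0.0075,0.04,0],
  [0.013,0.0075,0.06,0],
  [0.013,0.0075,0.075,0],
  [0.013,0.0075,0.08,0],
  [0.013,0.0075,0.08,0],
  [0.013,0.0075,0.08,0],
  [0.013,0.0075,0.08,0],
  [0.013,0.0075,0.08,0],
  [0.013,0.0075,0.08,0],
], jaw=0.05, grip_force=40)

```text
t: 2.7
position: [523.1, 169.2, 260.8]
orientation: [[-0.99, 0.138, 0.0], [0.138, 0.99, 0.0], [-0.0, 0.0, -1.0]]
force: [-0.4, -0.0, 0.3]
width: 49.5
```

```bash
python3 -c "
from h import *
c=cap('wrist','w2');to([525.2,167.2,208],171.78)"
```

```text
shift [-0.0024 -0.0017  0.0528] cur yaw 172.04497849516983 pos [523.1 169.2 260.8]
turn(tool z, down):  0.26497849516982797
```

View pics/w2.png

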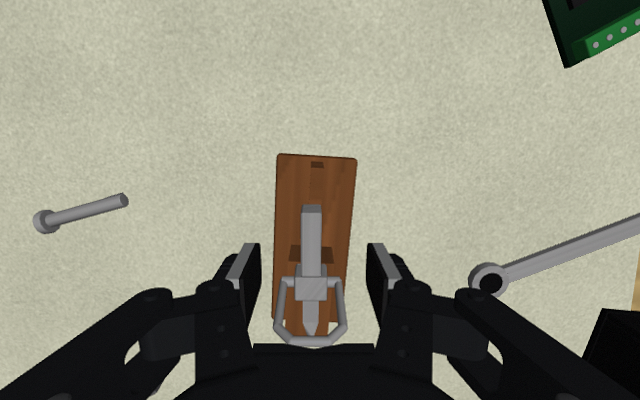

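move_arm([
  [-0.0024,-0.0017,0.01,0.2],
  [-0.0024,-0.0017,0.02,0.2],
  [-0.0024,-0.0017,0.03,0.2],
  [-0.0024,-0.0017,0.038,0.2],
  [-0.0024,-0.0017,0.044,0.2],
  [-0.0024,-0.0017,0.048,0.2],
  [-0.0024,-0.0017,0.051,0.2],
  [-0.0024,-0.0017,0.0525,0.2],
  [-0.0024,-0.0017,0.0525,0.2],
  [-0.0024,-0.0017,0.0525,0.2],
])

```text
t: 4.0
position: [525.3, 167.3, 208.4]
orientation: [[-0.99, 0.142, 0.0], [0.142, 0.99, 0.0], [-0.0, 0.0, -1.0]]
force: [0.4, -0.6, 0.1]
width: 50.1
```

move_arm([
  [0,0,0,0],
  [0,0,0,0],
  [0,0,0,0],
  [0,0,0,0],
  [0,0,0,0],
  [0,0,0,0],
  [0,0,0,0],
  [0,0,0,0],
  [0,0,0,0],
  [0,0,0,0],
], jaw=0.0, grip_force=60)

```text
t: 5.25
position: [525.3, 167.3, 208.4]
orientation: [[-0.99, 0.142, 0.0], [0.142, 0.99, 0.0], [-0.0, 0.0, -1.0]]
force: [-1.1, 0.6, 4.9]
width: 10.8
```

```bash
python3 -c "
from h import *
c=cap('wrist','w3');o=arm.get_obs();print(o['force'],o['width'],o['t']);to([525.2,167.2,208],171.78)"
```

```text
[-1.73603172 -0.6364067   5.29423659] 11.140059382303763 5.3
shift [ 0.0001 -0.0001  0.0004] cur yaw 171.85165564534 pos [525.3 167.3 208.4]
turn(tool z, down):  0.07165564534000168
```

View pics/w3.png

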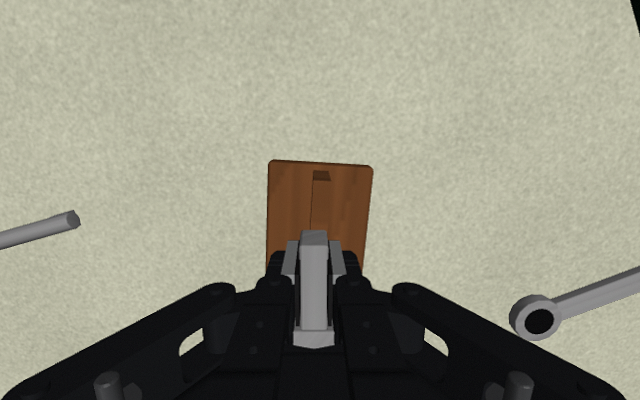

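```bash
python3 -c "
from h import *
to([580,-185,330],174)"
```

```text
shift [-0.1042 -0.3409 -0.1216] cur yaw 171.85165564534 pos [525.3 167.3 208.4]
turn(tool z, down):  -2.148344354659997
```

move_arm([
  [0,0,-0.005,0],
  [0,0,-0.02,0],
  [0,0,-0.04,0],
  [0,0,-0.06,0],
  [0,0,-0.08,0],
  [0,0,-0.1,0],
  [0,0,-0.115,0],
  [0,0,-0.12,0],
  [0,0,-0.122,0],
  [0,0,-0.122,0],
])

```text
t: 6.55
position: [524.9, 167.1, 329.7]
orientation: [[-0.99, 0.142, -0.001], [0.142, 0.99, -0.0], [0.001, -0.001, -1.0]]
force: [0.5, 1.2, -2.4]
width: 10.9
```

move_arm([
  [-0.007,-0.025,0,-0.3],
  [-0.02,-0.065,0,-0.6],
  [-0.034,-0.11,0,-1],
  [-0.048,-0.155,0,-1.3],
  [-0.062,-0.2,0,-1.6],
  [-0.076,-0.245,0,-2],
  [-0.088,-0.285,0,-2.1],
  [-0.098,-0.32,0,-2.1],
  [-0.104,-0.341,0,-2.1],
  [-0.104,-0.341,0,-2.1],
])

```text
t: 7.8
position: [579.8, -186.1, 329.5]
orientation: [[-0.994, 0.107, -0.001], [0.107, 0.994, 0.001], [0.001, 0.001, -1.0]]
force: [0.1, -0.1, -1.4]
width: 10.7
```

move_arm([
  [0,0,0,0],
  [0,0,0,0],
  [0,0,0,0],
  [0,0,0,0],
  [0,0,0,0],
  [0,0,0,0],
  [0,0,0,0],
  [0,0,0,0],
  [0,0,0,0],
  [0,0,0,0],
])

```text
t: 9.05
position: [579.8, -185.1, 330.2]
orientation: [[-0.994, 0.105, -0.0], [0.105, 0.994, 0.0], [0.0, 0.0, -1.0]]
force: [-0.8, 0.1, -1.1]
width: 11.1
```

```bash
python3 -c "
from h import *
c=cap('wrist','w4');o=arm.get_obs();print(o['force'],o['torque'],o['width'],o['t'],o['position'])"
```

```text
[ 0.08806055 -0.50540197 -1.74433565] [0.06213757 0.06641148 0.01567099] 10.775836543880967 9.1 [ 579.803392   -185.09467839  330.20829728]
```

View pics/w4.png

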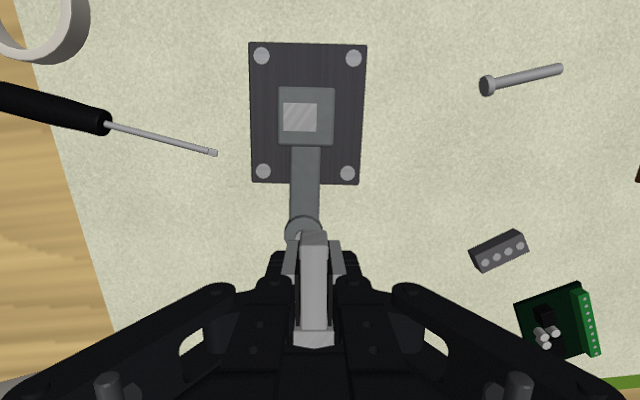

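Wrist view: shaft top at (299,117), hub (306,116), plate corners (250,43)–(358,184); held pin's tab at (313,280).

```bash
cat > m4.py <<'E'
from h import *
import sys
np.set_printoptions(precision=2,suppress=True)
def comp(W,zlo,zhi,roi):
    x0,y0,x1,y1=roi;s=W[y0:y1,x0:x1];m=((s[...,2]>zlo)&(s[...,2]<zhi)).astype(np.uint8)
    n,l,st,_=cv2.connectedComponentsWithStats(m);k=1+np.argmax(st[1:,4]);return s[l==k]
def rect(P,name):
    r=cv2.minAreaRect(P[:,:2].astype(np.float32));print(name,r,'z',np.median(P[:,2]),P[:,2].std(),'n',len(P))
if __name__=='__main__':
    c=load(sys.argv[1]);W=pts(c)
    rect(comp(W,60,95,(260,60,350,160)),'shafttop')
    rect(comp(W,34,46,(260,60,350,146)),'hub')
    P=comp(W,4,16,(230,30,380,200));rect(P,'plate')
E
python3 m4.py w4
python3 - <<'E'
from h import *
c=load('w4');cv2.imwrite('pics/w4c.png',cv2.resize(c['color'][30:200,230:380],None,fx=3.5,fy=3.5,interpolation=cv2.INTER_CUBIC))
W=pts(c);print(np.round(W[110:124:3,285:320:5],1))
E
```

```text
shafttop ((512.2235717773438, -187.28927612304688), (22.086441040039062, 17.996150970458984), 83.96475219726562) z 81.07283779874834 0.6800539228094111 n 957
hub ((512.135498046875, -184.08755493164062), (45.96683120727539, 45.62821960449219), 82.75411224365234) z 39.79061319698562 0.8842900854260874 n 2472
plate ((512.494384765625, -184.2310028076172), (100.44139099121094, 120.72773742675781), 82.64256286621094) z 10.010982830847894 1.4374857429679726 n 11318
[[[ 506.7 -196.1   80.7]
  [ 507.  -192.9   80. ]
  [ 507.4 -189.6   80.6]
  [ 507.8 -186.3   81.3]
  [ 508.1 -183.    81.4]
  [ 508.5 -179.8   82.1]
  [ 508.8 -176.5   81.5]]

 [[ 508.6 -196.3   81.5]
  [ 509.  -193.    81.9]
  [ 509.3 -189.8   81.2]
  [ 509.7 -186.5   82.3]
  [ 510.  -183.2   82. ]
  [ 510.4 -180.    81.5]
  [ 510.7 -176.7   80.3]]

 [[ 510.5 -196.6   81.4]
  [ 510.8 -193.3   80.6]
  [ 511.2 -190.    81.4]
  [   nan    nan    nan]
  [ 511.9 -183.4   82.4]
  [ 512.3 -180.2   82.3]
  [ 512.6 -176.9   81.3]]

 [[ 512.4 -196.9   80.2]
  [ 512.8 -193.6   80.9]
  [ 513.1 -190.3   80.6]
  [ 513.5 -187.    81.1]
  [ 513.8 -183.7   81.3]
  [ 514.2 -180.4   80.9]
  [ 514.5 -177.1   81.7]]

 [[ 514.3 -197.    81.7]
  [ 514.7 -193.7   82.3]
  [ 515.  -190.5   80.6]
  [ 515.4 -187.3   79.5]
  [ 515.7 -183.9   81.3]
  [ 516.1 -180.6   80.5]
  [ 516.4 -177.3   80.7]]]
```

View pics/w4c.png

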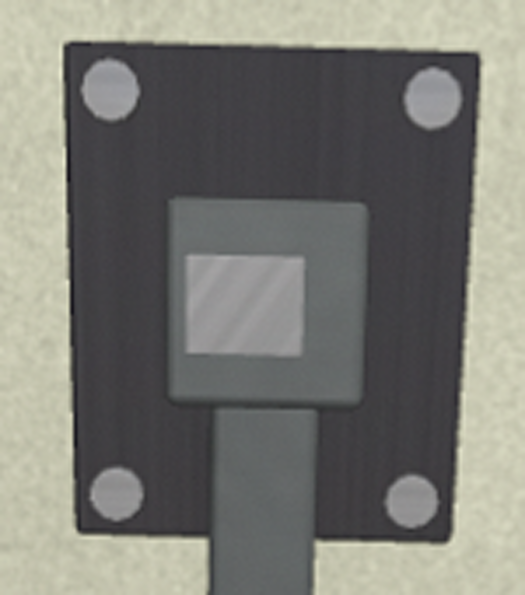

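```bash
python3 - <<'E'
from h import *
from m4 import *
for n in('w3','w4'):
    W=pts(load(n))
    for v in range(226,345,8): print(n,v,W[v,306],W[v,313],W[v,322])
to([423.8,-175.9,330],172.65)
to([423.8,-175.9,225.6],172.65)
E
```

```text
w3 226 [515.32 164.6   12.26] [505.94 169.85  40.79] [507.04 173.85  39.32]
w3 234 [507.14 166.59  46.6 ] [507.64 169.61  46.43] [508.05 173.51  46.82]
w3 242 [507.06 166.81  56.05] [507.58 169.62  55.76] [508.17 173.26  55.6 ]
w3 250 [509.01 166.6   59.63] [509.43 169.36  59.57] [509.96 172.91  59.54]
w3 258 [512.35 166.1   59.83] [512.7  168.89  59.94] [513.67 172.42  58.96]
w3 266 [516.21 165.51  59.06] [515.41 168.5   61.51] [516.62 171.99  60.09]
w3 274 [519.81 164.97  58.98] [520.05 167.83  59.3 ] [520.37 171.49  59.69]
w3 282 [522.96 164.51  59.82] [523.67 167.31  59.27] [523.88 171.01  59.86]
w3 290 [526.63 163.96  59.79] [526.65 166.88  60.45] [528.19 170.46  58.72]
w3 298 [530.04 163.46  60.25] [530.56 166.32  60.08] [531.2  170.01  59.9 ]
w3 306 [533.99 162.86  59.95] [534.21 165.8   60.25] [534.74 169.52  60.26]
w3 314 [537.82 162.29  59.92] [538.61 165.16  59.37] [538.47 169.01  60.38]
w3 322 [541.6  161.72  60.06] [542.3  164.63  59.68] [542.78 168.45  59.77]
w3 330 [546.15 161.02  59.24] [546.66 164.01  59.14] [547.25 167.86  59.08]
w3 338 [549.61 160.52  59.98] [549.8
[... 852 characters left out ...]
86  181.7 ] [ 585.5  -182.13  181.74]
w4 306 [ 588.98 -189.24  181.11] [ 589.78 -186.36  180.35] [ 589.16 -182.5   181.92]
w4 314 [ 591.7  -189.51  182.78] [ 593.1  -186.71  181.18] [ 592.96 -182.88  181.97]
w4 322 [ 595.95 -190.    182.24] [ 596.36 -187.05  182.1 ] [ 597.03 -183.27  181.73]
w4 330 [ 600.48 -190.52  181.45] [ 600.61 -187.51  181.7 ] [ 601.62 -183.7   180.9 ]
w4 338 [ 604.28 -190.95  181.75] [ 604.32 -187.9   182.11] [ 605.03 -184.06  181.73]
shift [ 0.16 -0.01  0.  ] cur yaw 173.9495873651089 pos [ 579.8 -185.1  330.2]
turn(tool z, down):  1.2995873651088914
shift [ 0.16 -0.01  0.1 ] cur yaw 173.9495873651089 pos [ 579.8 -185.1  330.2]
turn(tool z, down):  1.2995873651088914
```

```bash
python3 - <<'E'
from h import *
np.set_printoptions(precision=4,suppress=True)
W=pts(load('w4'))
cs=[]
for v in range(252,326,2):
    r=W[v,280:346];q=r[np.abs(r[:,2]-181.7)<3]
    cs.append([*(q[0]+q[-1])[:2]/2,np.linalg.norm((q[0]-q[-1])[:2])])
cs=np.array(cs);print(cs[::6]);p=np.polyfit(cs[:,0],cs[:,1],1);print(np.degrees(np.arctan(p[0])),np.polyval(p,579.8))
to([423.8,-175.9,225.7],172.65)
E
```

```text
[[ 564.7689 -183.4696   11.6112]
 [ 568.5269 -182.8904   21.2563]
 [ 574.2422 -184.5121   10.8642]
 [ 579.1589 -185.0156   10.9045]
 [ 585.359  -185.543    10.9244]
 [ 592.3542 -186.4447   10.6555]
 [ 598.5363 -187.0845   11.6522]]
-4.369750750587778 -185.42913567345244
shift [ 0.1561 -0.0073  0.1045] cur yaw 173.9495873651089 pos [ 579.8 -185.1  330.2]
turn(tool z, down):  1.2995873651088914
```

move_arm([
  [0.03,-0.0015,0,0.3],
  [0.07,-0.003,0,0.6],
  [0.11,-0.005,0,1],
  [0.14,-0.007,0,1.3],
  [0.156,-0.0073,0,1.3],
  [0.156,-0.0073,0.01,1.3],
  [0.156,-0.0073,0.035,1.3],
  [0.156,-0.0073,0.065,1.3],
  [0.156,-0.0073,0.09,1.3],
  [0.156,-0.0073,0.1045,1.3],
])

```text
t: 10.35
position: [424.9, -175.9, 223.8]
orientation: [[-0.992, 0.127, -0.001], [0.127, 0.992, 0.001], [0.001, 0.0, -1.0]]
force: [0.7, 0.2, -1.5]
width: 10.9
```

move_arm([
  [0,0,0,0],
  [0,0,0,0],
  [0,0,0,0],
  [0,0,0,0],
  [0,0,0,0],
  [0,0,0,0],
  [0,0,0,0],
  [0,0,0,0],
  [0,0,0,0],
  [0,0,0,0],
])

```text
t: 11.6
position: [423.9, -175.9, 225.7]
orientation: [[-0.992, 0.128, -0.0], [0.128, 0.992, 0.0], [0.0, 0.0, -1.0]]
force: [-0.5, -0.2, -1.5]
width: 10.8
```

```bash
python3 - <<'E'
from h import *
c=cap('scene','s5');o=arm.get_obs();print(o['force'],o['torque'],o['t'],o['position']);to([423.8,-175.9,225.7],172.65)
cv2.imwrite('pics/s5c.png',cv2.resize(c['color'][180:280,190:310],None,fx=6,fy=6,interpolation=cv2.INTER_CUBIC))
E
```

```text
[ 0.04473471  0.36793044 -0.73384604] [-0.02091898 -0.00735987  0.0428716 ] 11.65 [ 423.90385114 -175.8912467   225.68269434]
shift [ 0.0001 -0.     -0.    ] cur yaw 172.65061873533716 pos [ 423.9 -175.9  225.7]
turn(tool z, down):  0.0006187353371558402
```

View pics/s5c.png

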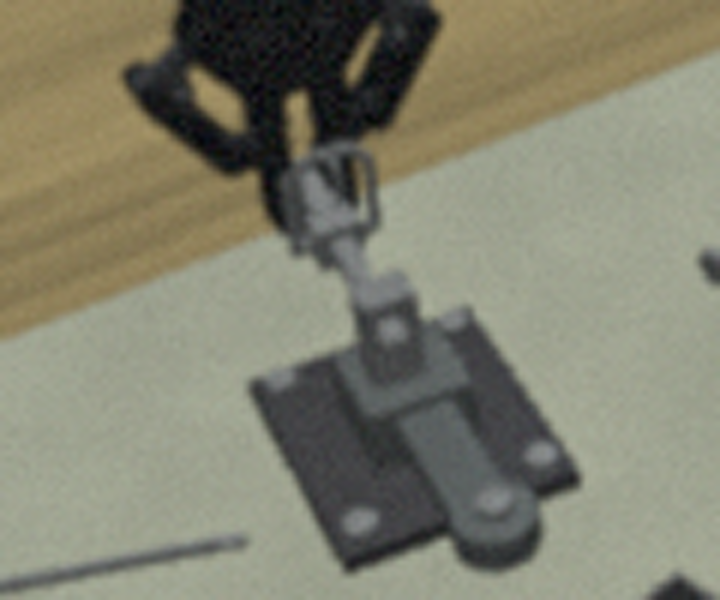

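Scene view: the pin's nose lies just short of the shaft (crop (360,270) vs shaft (385,330)), aligned by eye. Advancing gently.

move_arm([
  [-0.002,0,0,0],
  [-0.005,0,0,0],
  [-0.008,0,0,0],
  [-0.01,0,0,0],
  [-0.0115,0,0,0],
  [-0.0125,0,0,0],
  [-0.0135,0,0,0],
  [-0.014,0,0,0],
  [-0.014,0,0,0],
  [-0.014,0,0,0],
])

```text
t: 12.9
position: [437.7, -177.7, 225.7]
orientation: [[-0.992, 0.128, -0.0], [0.128, 0.992, 0.0], [0.0, 0.0, -1.0]]
force: [-1.3, 0.2, -2.0]
width: 10.7
```

move_arm([
  [-0.0005,0,0,0],
  [-0.001,0,0,0],
  [-0.0015,0,0,0],
  [-0.002,0,0,0],
  [-0.0025,0,0,0],
  [-0.003,0,0,0],
  [-0.0035,0,0,0],
  [-0.004,0,0,0],
  [-0.004,0,0,0],
  [-0.004,0,0,0],
])

```text
t: 14.15
position: [441.7, -178.2, 225.7]
orientation: [[-0.992, 0.128, -0.0], [0.128, 0.992, 0.0], [0.0, 0.0, -1.0]]
force: [-0.7, 0.9, -1.2]
width: 10.8
```

move_arm([
  [-0.0004,0,0,0],
  [-0.0008,0,0,0],
  [-0.0012,0,0,0],
  [-0.0016,0,0,0],
  [-0.002,0,0,0],
  [-0.0024,0,0,0],
  [-0.0028,0,0,0],
  [-0.003,0,0,0],
  [-0.003,0,0,0],
  [-0.003,0,0,0],
])

```text
t: 15.4
position: [444.7, -178.5, 225.7]
orientation: [[-0.992, 0.128, -0.0], [0.128, 0.992, 0.0], [0.0, 0.0, -1.0]]
force: [-0.0, 0.6, -0.9]
width: 10.9
```

move_arm([
  [-0.0003,0,0,0],
  [-0.0006,0,0,0],
  [-0.0009,0,0,0],
  [-0.0012,0,0,0],
  [-0.0015,0,0,0],
  [-0.0018,0,0,0],
  [-0.002,0,0,0],
  [-0.002,0,0,0],
  [-0.002,0,0,0],
  [-0.002,0,0,0],
])

```text
t: 16.65
position: [446.7, -178.8, 225.7]
orientation: [[-0.992, 0.128, -0.0], [0.128, 0.992, -0.0], [0.0, -0.0, -1.0]]
force: [0.4, 0.5, -1.3]
width: 10.8
```

```bash
python3 - <<'E'
from h import *
o=arm.get_obs();print(o['force'],o['torque'],o['position'])
E
```

```text
[ 0.43460192  0.46456074 -1.26482613] [-0.04568327  0.06204377  0.01078151] [ 446.68306186 -178.82885197  225.68611239]
```

move_arm([
  [-0.0003,0,0,0],
  [-0.0006,0,0,0],
  [-0.0009,0,0,0],
  [-0.0012,0,0,0],
  [-0.0015,0,0,0],
  [-0.0018,0,0,0],
  [-0.002,0,0,0],
  [-0.002,0,0,0],
  [-0.002,0,0,0],
  [-0.002,0,0,0],
])

```text
t: 17.9
position: [448.7, -179.1, 225.7]
orientation: [[-0.992, 0.128, 0.0], [0.128, 0.992, -0.0], [-0.0, -0.0, -1.0]]
force: [-0.2, 1.0, -1.6]
width: 11.0
```

move_arm([
  [-0.0003,0,0,0],
  [-0.0006,0,0,0],
  [-0.0009,0,0,0],
  [-0.0012,0,0,0],
  [-0.0016,0,0,0],
  [-0.002,0,0,0],
  [-0.0024,0,0,0],
  [-0.0028,0,0,0],
  [-0.003,0,0,0],
  [-0.003,0,0,0],
])

```text
t: 19.15
position: [451.7, -179.5, 225.7]
orientation: [[-0.992, 0.128, 0.0], [0.128, 0.992, 0.0], [-0.0, 0.0, -1.0]]
force: [-0.1, 0.1, -1.7]
width: 10.8
```

```bash
python3 - <<'E'
from h import *
o=arm.get_obs();print(o['force'],o['torque'],o['position'])
E
```

```text
[-0.13971877  0.13041142 -1.69687984] [ 0.01694785  0.04007664 -0.01174903] [ 451.67861454 -179.47504794  225.7191878 ]
```

move_arm([
  [-0.001,0,0,0],
  [-0.002,0,0,0],
  [-0.003,0,0,0],
  [-0.004,0,0,0],
  [-0.005,0,0,0],
  [-0.006,0,0,0],
  [-0.007,0,0,0],
  [-0.008,0,0,0],
  [-0.009,0,0,0],
  [-0.009,0,0,0],
])

```text
t: 20.4
position: [460.7, -180.6, 225.7]
orientation: [[-0.992, 0.128, 0.0], [0.128, 0.992, -0.0], [-0.0, -0.0, -1.0]]
force: [0.1, 0.2, -1.2]
width: 11.1
```

move_arm([
  [-0.0004,0,0,0],
  [-0.0008,0,0,0],
  [-0.0012,0,0,0],
  [-0.0016,0,0,0],
  [-0.002,0,0,0],
  [-0.0024,0,0,0],
  [-0.0028,0,0,0],
  [-0.0032,0,0,0],
  [-0.0036,0,0,0],
  [-0.0036,0,0,0],
])

```text
t: 21.65
position: [464.2, -181.1, 225.7]
orientation: [[-0.992, 0.128, 0.0], [0.128, 0.992, 0.0], [-0.0, 0.0, -1.0]]
force: [0.1, -0.2, -1.5]
width: 10.9
```

```bash
python3 - <<'E'
from h import *
c=cap('wrist','w6');o=arm.get_obs();print(o['force'],o['torque'],o['position']);to([465.5,-181.2,225.7],172.65)
E
```

```text
[ 0.09627157  0.76345865 -1.6923326 ] [0.07447185 0.0171823  0.01006998] [ 464.16962272 -181.08241839  225.6992766 ]
shift [-0.0013  0.0001 -0.    ] cur yaw 172.6535859842253 pos [ 464.2 -181.1  225.7]
turn(tool z, down):  0.0035859842252818908
```

View pics/w6.png

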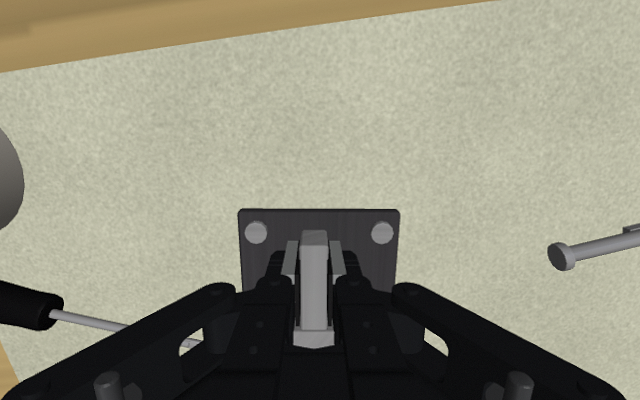

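Still no contact; ~1.3 mm to go. Step in small increments until the head meets the shaft.

move_arm([
  [-0.0002,0,0,0],
  [-0.0004,0,0,0],
  [-0.0006,0,0,0],
  [-0.0008,0,0,0],
  [-0.001,0,0,0],
  [-0.001,0,0,0],
  [-0.001,0,0,0],
  [-0.001,0,0,0],
  [-0.001,0,0,0],
  [-0.001,0,0,0],
])

```text
t: 22.95
position: [465.2, -181.2, 225.7]
orientation: [[-0.992, 0.128, 0.0], [0.128, 0.992, 0.0], [-0.0, 0.0, -1.0]]
force: [0.4, -0.9, -0.7]
width: 10.9
```

move_arm([
  [-0.0001,0,0,0],
  [-0.0002,0,0,0],
  [-0.0003,0,0,0],
  [-0.0004,0,0,0],
  [-0.0005,0,0,0],
  [-0.0005,0,0,0],
  [-0.0005,0,0,0],
  [-0.0005,0,0,0],
  [-0.0005,0,0,0],
  [-0.0005,0,0,0],
])

```text
t: 24.2
position: [465.6, -181.2, 225.7]
orientation: [[-0.992, 0.128, -0.0], [0.128, 0.992, 0.0], [0.0, 0.0, -1.0]]
force: [-1.1, -0.9, -0.8]
width: 10.7
```

move_arm([
  [-0.0001,0,0,0],
  [-0.0002,0,0,0],
  [-0.0003,0,0,0],
  [-0.0004,0,0,0],
  [-0.0005,0,0,0],
  [-0.0005,0,0,0],
  [-0.0005,0,0,0],
  [-0.0005,0,0,0],
  [-0.0005,0,0,0],
  [-0.0005,0,0,0],
])

```text
t: 25.45
position: [465.8, -181.3, 225.6]
orientation: [[-0.992, 0.128, -0.001], [0.128, 0.992, 0.0], [0.001, 0.0, -1.0]]
force: [-5.7, 0.5, 2.3]
width: 11.0
```

move_arm([
  [-0.0001,0,0,0],
  [-0.0002,0,0,0],
  [-0.0003,0,0,0],
  [-0.0003,0,0,0],
  [-0.0003,0,0,0],
  [-0.0003,0,0,0],
  [-0.0003,0,0,0],
  [-0.0003,0,0,0],
  [-0.0003,0,0,0],
  [-0.0003,0,0,0],
])

```text
t: 26.7
position: [466.0, -181.3, 225.6]
orientation: [[-0.992, 0.128, -0.001], [0.128, 0.992, 0.0], [0.001, 0.0, -1.0]]
force: [-6.7, 0.5, 2.9]
width: 11.1
```

```bash
python3 - <<'E'
from h import *
c=cap('scene','s7');o=arm.get_obs();print(o['force'],o['torque'],o['position'])
cv2.imwrite('pics/s7c.png',cv2.resize(c['color'][180:280,190:310],None,fx=6,fy=6,interpolation=cv2.INTER_CUBIC))
E
```

```text
[-5.11925987  0.14025833  3.34043343] [ 0.04356116  1.08218781 -0.10807411] [ 465.94658728 -181.24544758  225.58243474]
```

View pics/s7c.png

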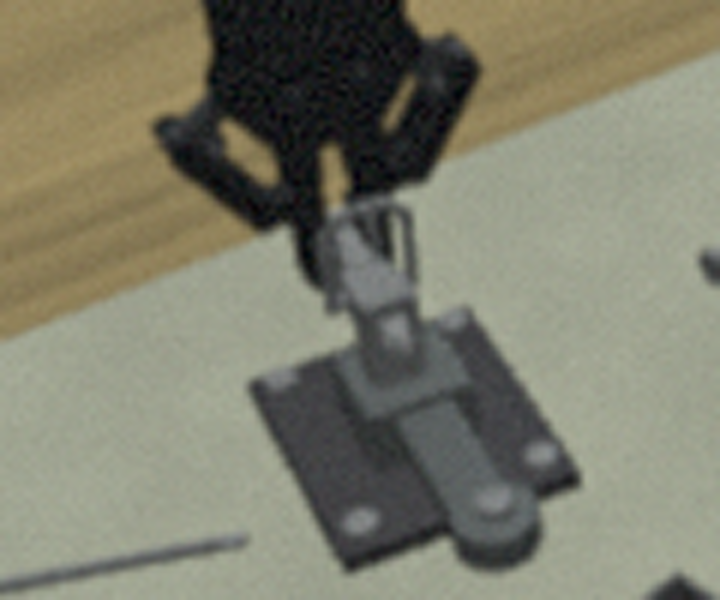

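move_arm([
  [0,0,0,0],
  [0,0,0,0],
  [0,0,0,0],
  [0,0,0,0],
  [0,0,0,0],
  [0,0,0,0],
  [0,0,-0.003,0],
  [0,0,-0.012,0],
  [0,0,-0.025,0],
  [0,0,-0.04,0],
], jaw=0.045)

```text
t: 28.0
position: [466.5, -181.4, 266.9]
orientation: [[-0.992, 0.128, 0.001], [0.128, 0.992, -0.0], [-0.001, -0.0, -1.0]]
force: [0.9, 0.8, -0.4]
width: 45.1
```

move_arm([
  [0,0,-0.03,0],
  [0,0,-0.055,0],
  [-0.01,0,-0.065,0],
  [-0.035,0,-0.065,0],
  [-0.06,0,-0.065,0],
  [-0.08,0,-0.065,0],
  [-0.085,0,-0.065,0],
  [-0.085,0,-0.065,0],
  [-0.085,0,-0.065,0],
  [-0.085,0,-0.065,0],
], jaw=0)

```text
t: 29.25
position: [550.1, -192.2, 330.9]
orientation: [[-0.992, 0.128, -0.0], [0.128, 0.992, 0.0], [0.0, 0.0, -1.0]]
force: [0.7, 0.8, -0.3]
width: 0.3
```

```bash
python3 - <<'E'
from h import *
c=cap('wrist','w8');o=arm.get_obs();print(o['position'],o['t'],o['width'])
W=pts(c);np.set_printoptions(precision=1,suppress=True)
cv2.imwrite('pics/w8c.png',cv2.resize(c['color'][60:260,220:400],None,fx=3,fy=3,interpolation=cv2.INTER_CUBIC))
E
```

```text
[ 550.17862008 -192.18149201  330.85294844] 29.3 0.18549915086639404
```

View pics/w8c.png

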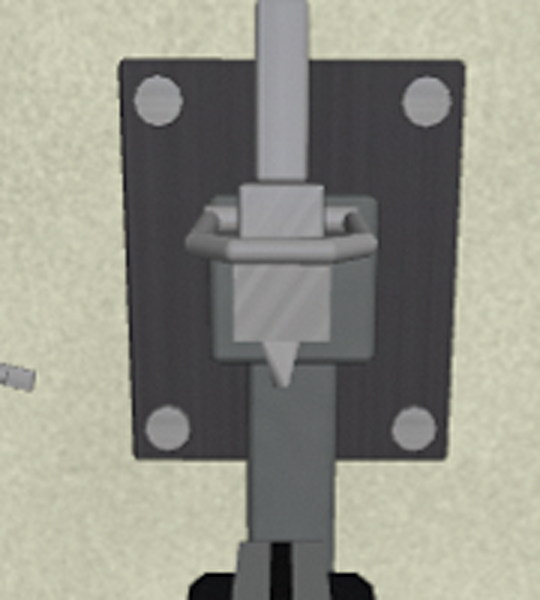

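View pics/w8.png

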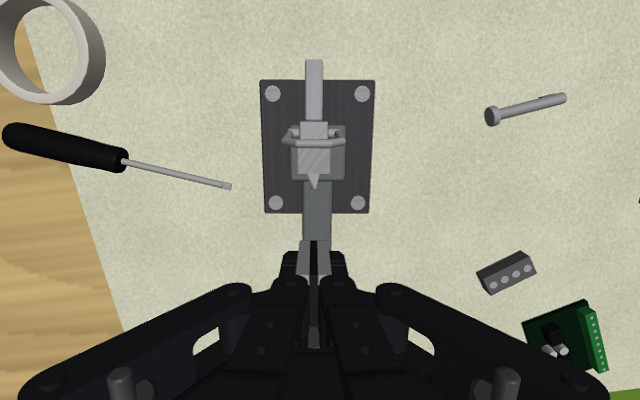

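Crop: pin's nose at (285,365) sticks out past the shaft, head at (282,205) against the shaft, bar at (285,248) standing above it. Check head gap, tilt and bar position.

```bash
python3 - <<'E'
from h import *
np.set_printoptions(precision=1,suppress=True)
c=load('w8');W=pts(c)
e=np.array([.9918,-.128]);n=np.array([.128,.9918]);o=np.array([512.0,-187.25])
for v in range(62,190,4):
    p=W[v,314];print(v,p,'s',(p[:2]-o)@e,'n',(p[:2]-o)@n)
v,u=np.mgrid[0:400,0:640]
m=(W[...,2]>100)&(W[...,2]<125)&(v<200)
B=W[m];print('bar',len(B),np.median(B,0),((B[:,:2]-o)@e).min(),((B[:,:2]-o)@e).max(),((B[:,:2]-o)@n).min(),((B[:,:2]-o)@n).max())
E
```

```text
62 [ 448.8 -178.7   73.6] s -63.768097972230294 n 0.39878628988974346
66 [ 450.9 -179.    71.3] s -61.634542674285136 n 0.4033664013319696
70 [ 453.6 -179.3   73.2] s -58.89966067311029 n 0.3999339396838174
74 [ 456.  -179.6   72. ] s -56.546067773672675 n 0.4022853078186777
78 [ 458.6 -180.    73.1] s -53.91140255729177 n 0.4003012697883822
82 [ 461.  -180.3   72.7] s -51.432039699263434 n 0.4012253099830079
86 [ 463.8 -180.6   75. ] s -48.699420878981954 n 0.39696391834554207
90 [ 466.2 -180.9   74.1] s -46.24003331740198 n 0.3988538555052779
94 [ 468.8 -181.3   75.1] s -43.627894929819874 n 0.39714498403727755
98 [ 471.3 -181.6   74.7] s -41.090587457628956 n 0.3979623762198679
102 [ 473.8 -181.9   73.7] s -38.55720868299789 n 0.40004349110447573
106 [ 476.4 -182.3   74.1] s -35.94572599688431 n 0.39947074951518174
110 [ 479.  -182.6   74.5] s -33.327124886275385 n 0.39884821351576
114 [ 481.6 -182.9   73.6] s -30.71092981991015 n 0.4007636843532582
118 [ 484.2 -183.3   76. ] s -28.074738443502564 n 0.3963934419726788
122 [ 486.8 -183.6   74.9] s -25.419910887797776 n 0.3986775063
[... 527 characters left out ...]
-4.29295892236271 n 0.3888562485484345
158 [ 510.5 -186.7   80.4] s -1.5171616066145925 n 0.3898128649346778
162 [ 513.1 -187.    81.9] s 1.016274794707084 n 0.3869517289245129
166 [ 516.  -187.4   80.5] s 3.9828395663726934 n 0.390017983947742
170 [ 518.7 -187.7   81. ] s 6.693087815745393 n 0.3893564732383165
174 [ 522.9 -188.3   72.5] s 10.988121197690047 n 0.4063155128096337
178 [ 526.  -188.6   71.9] s 14.030856177872984 n 0.40780101469730723
182 [ 529.  -189.    71.4] s 17.06981953467704 n 0.40891068545535597
186 [ 532.3 -189.5   69.7] s 20.410396927536958 n 0.41250936382245673
bar 531 [ 497.7 -185.6  113.9] -17.509648495817896 -11.907482676137201 -19.037995141287492 19.086285995133213
```

move_arm([
  [0.015,0,0,0],
  [0.04,0,0,0],
  [0.06,0,0,0],
  [0.0745,0,0,0],
  [0.0745,0,0.005,0],
  [0.0745,0,0.02,0],
  [0.0745,0,0.035,0],
  [0.0745,0,0.047,0],
  [0.0745,0,0.054,0],
  [0.0745,0,0.054,0],
])

```text
t: 30.55
position: [476.7, -182.6, 275.9]
orientation: [[-0.992, 0.128, -0.001], [0.128, 0.992, 0.001], [0.002, 0.0, -1.0]]
force: [0.4, -0.3, -0.0]
width: 0.1
```

move_arm([
  [-0.001,0,0,0],
  [-0.002,0,0,0],
  [-0.003,0,0,0],
  [-0.005,0,0,0],
  [-0.007,0,0,0],
  [-0.009,0,0,0],
  [-0.011,0,0,0],
  [-0.013,0,0,0],
  [-0.015,0,0,0],
  [-0.017,0,0.0005,0],
])

```text
t: 31.8
position: [493.6, -184.9, 276.1]
orientation: [[-0.992, 0.128, -0.001], [0.128, 0.992, 0.0], [0.001, 0.0, -1.0]]
force: [-1.6, -0.6, 1.6]
width: -0.4
```

```bash
python3 - <<'E'
from h import *
c=cap('scene','s9');o=arm.get_obs();print(o['force'],o['torque'],o['position'],o['width'])
cv2.imwrite('pics/s9c.png',cv2.resize(c['color'][180:280,190:310],None,fx=6,fy=6,interpolation=cv2.INTER_CUBIC))
E
```

```text
[-0.48645626 -0.43970413  0.61884746] [ 0.10644762  0.29852882 -0.05276049] [ 493.84647457 -184.92125694  276.09705584] -0.4601115409016244
```

View pics/s9c.png

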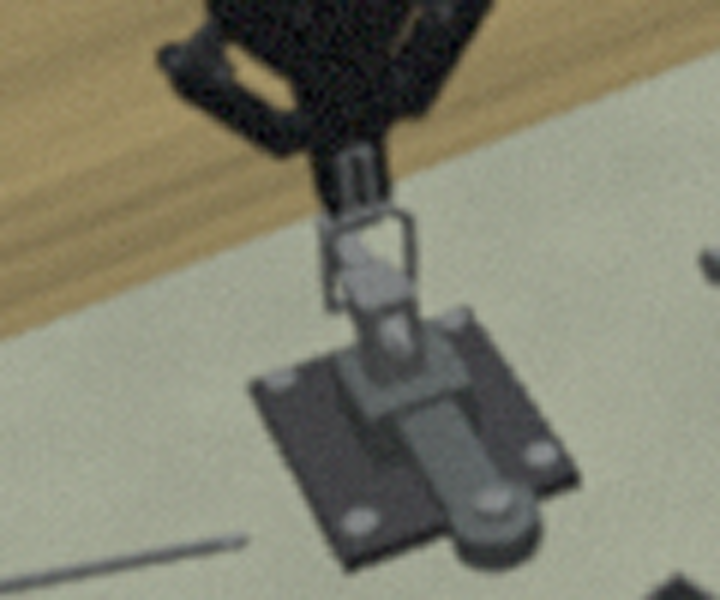

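```bash
python3 - <<'E'
from h import *
c=cap('wrist','w10');o=arm.get_obs();print(o['force'],o['position'])
cv2.imwrite('pics/w10c.png',cv2.resize(c['color'][180:400,200:430],None,fx=2.6,fy=2.6,interpolation=cv2.INTER_CUBIC))
s=load('s9')
W=pts(s);np.set_printoptions(precision=0,suppress=True)
for v in range(204,224,2): print(v,[tuple(np.round(W[v,u])) for u in (245,249,252,256)])
E
```

```text
[-1.47676907 -0.15878442  1.36921193] [ 493.75567836 -184.89574198  276.09067555]
204 [(np.float64(507.0), np.float64(-198.0), np.float64(151.0)), (np.float64(500.0), np.float64(-185.0), np.float64(142.0)), (np.float64(506.0), np.float64(-181.0), np.float64(144.0)), (np.float64(325.0), np.float64(-93.0), np.float64(2.0))]
206 [(np.float64(502.0), np.float64(-196.0), np.float64(142.0)), (np.float64(500.0), np.float64(-186.0), np.float64(137.0)), (np.float64(498.0), np.float64(-178.0), np.float64(132.0)), (np.float64(332.0), np.float64(-96.0), np.float64(1.0))]
208 [(np.float64(495.0), np.float64(-195.0), np.float64(132.0)), (np.float64(504.0), np.float64(-188.0), np.float64(134.0)), (np.float64(503.0), np.float64(-181.0), np.float64(131.0)), (np.float64(342.0), np.float64(-101.0), np.float64(2.0))]
210 [(np.float64(500.0), np.float64(-197.0), np.float64(130.0)), (np.float64(503.0), np.float64(-189.0), np.float64(128.0)), (np.float64(505.0), np.float64(-182.0), np.float64(126.0)), (np.float64(351.0), np.float64(-106.0), np.float64(2.0))]
212 [(np.float64(497.0), np.float64(-197.0), np.
[... 704 characters left out ...]
.0), np.float64(-202.0), np.float64(113.0)), (np.float64(504.0), np.float64(-192.0), np.float64(107.0)), (np.float64(376.0), np.float64(-132.0), np.float64(1.0)), (np.float64(384.0), np.float64(-124.0), np.float64(1.0))]
220 [(np.float64(505.0), np.float64(-203.0), np.float64(107.0)), (np.float64(475.0), np.float64(-181.0), np.float64(78.0)), (np.float64(384.0), np.float64(-136.0), np.float64(1.0)), (np.float64(392.0), np.float64(-128.0), np.float64(2.0))]
222 [(np.float64(501.0), np.float64(-202.0), np.float64(98.0)), (np.float64(481.0), np.float64(-185.0), np.float64(78.0)), (np.float64(391.0), np.float64(-140.0), np.float64(0.0)), (np.float64(397.0), np.float64(-131.0), np.float64(-0.0))]
```

View pics/w10c.png

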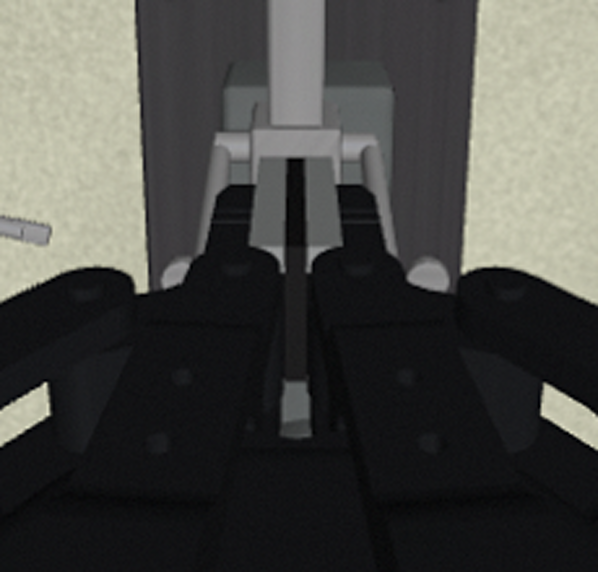

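move_arm([
  [-0.0015,0,0,0],
  [-0.003,0,0,0],
  [-0.0045,0,0,0],
  [-0.006,0,0,0],
  [-0.0075,0,0.0005,0],
  [-0.009,0,0.001,0],
  [-0.0105,0,0.0015,0],
  [-0.012,0,0.0025,0],
  [-0.0135,0,0.0035,0],
  [-0.015,0,0.0045,0],
])

```text
t: 33.15
position: [508.9, -186.9, 271.8]
orientation: [[-0.992, 0.128, 0.001], [0.128, 0.992, -0.0], [-0.001, -0.0, -1.0]]
force: [-1.3, 0.4, -0.9]
width: 0.2
```

```bash
python3 - <<'E'
from h import *
c=cap('scene','s11');o=arm.get_obs();print(o['force'],o['torque'],o['position'],o['width'])
cv2.imwrite('pics/s11c.png',cv2.resize(c['color'][180:280,190:310],None,fx=6,fy=6,interpolation=cv2.INTER_CUBIC))
E
```

```text
[-1.50164982  0.7882616  -2.1018689 ] [0.08448744 0.3931546  0.04811738] [ 509.00777999 -186.88447938  271.65988435] 0.26666147142727314
```

View pics/s11c.png

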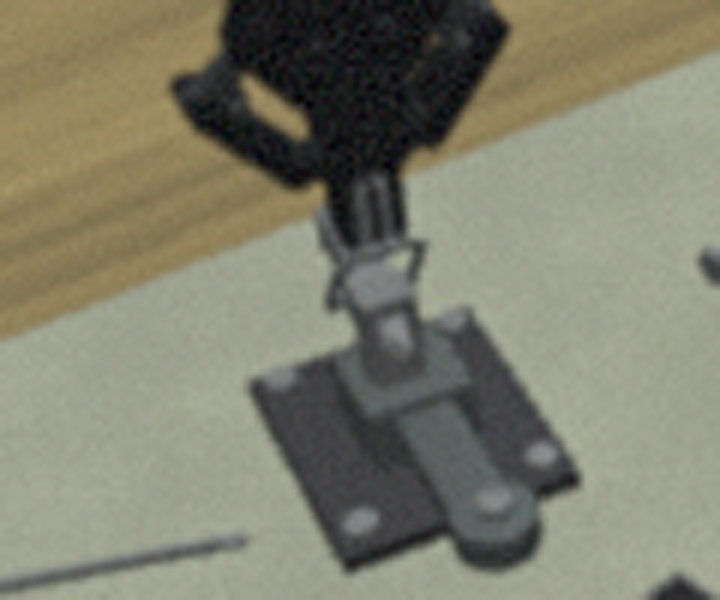

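The loop is swinging with the fingers (bar now at crop (390,243)); force under 3 N. Continue past the middle.

move_arm([
  [-0.0015,0,0.001,0],
  [-0.003,0,0.002,0],
  [-0.0045,0,0.0035,0],
  [-0.006,0,0.005,0],
  [-0.0075,0,0.0065,0],
  [-0.009,0,0.008,0],
  [-0.0105,0,0.0095,0],
  [-0.012,0,0.0105,0],
  [-0.0135,0,0.011,0],
  [-0.015,0,0.011,0],
])

```text
t: 34.45
position: [523.7, -188.8, 260.8]
orientation: [[-0.992, 0.128, 0.0], [0.128, 0.992, -0.0], [-0.0, -0.0, -1.0]]
force: [-0.4, -0.2, 0.3]
width: -0.0
```

```bash
python3 - <<'E'
from h import *
c=cap('scene','s12');o=arm.get_obs();print(o['force'],o['torque'],o['position'],o['width'])
cv2.imwrite('pics/s12c.png',cv2.resize(c['color'][180:280,190:310],None,fx=6,fy=6,interpolation=cv2.INTER_CUBIC))
E
```

```text
[ 0.83756764 -0.07057919 -0.02173249] [-0.00141943 -0.00479762 -0.01430952] [ 523.84110309 -188.79557656  260.77628811] 0.01875494905155312
```

View pics/s12c.png

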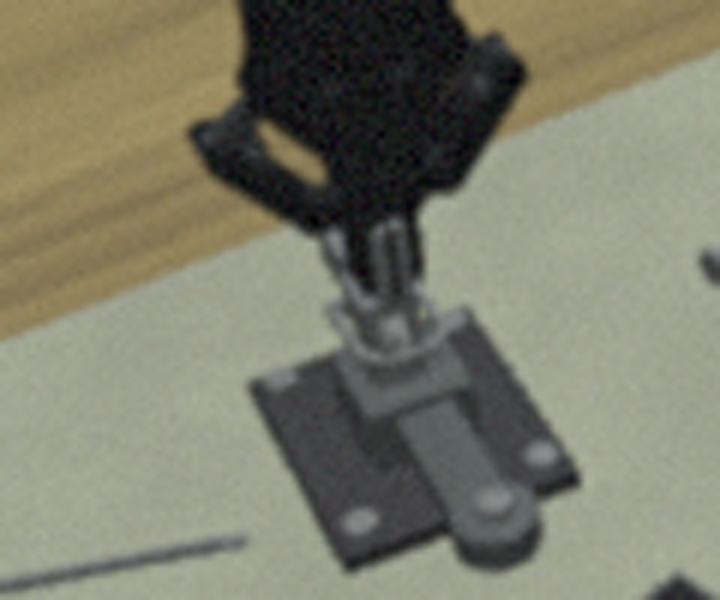

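Snapped down; the bar is at crop (400,355), below/around the shaft, fingers free. Rise and look from above.

move_arm([
  [0,0,-0.005,0],
  [0,0,-0.02,0],
  [0,0,-0.045,0],
  [-0.01,0,-0.065,0],
  [-0.03,0,-0.07,0],
  [-0.045,0,-0.07,0],
  [-0.05,0,-0.07,0],
  [-0.05,0,-0.07,0],
  [-0.05,0,-0.07,0],
  [-0.05,0,-0.07,0],
])

```text
t: 35.75
position: [572.5, -195.0, 330.7]
orientation: [[-0.992, 0.128, -0.001], [0.128, 0.992, 0.0], [0.001, 0.0, -1.0]]
force: [-0.1, -1.1, 0.6]
width: -0.1
```

```bash
python3 - <<'E'
from h import *
np.set_printoptions(precision=1,suppress=True)
c=cap('wrist','w13');cap('top','t13')
cv2.imwrite('pics/w13c.png',cv2.resize(c['color'][20:240,220:420],None,fx=2.7,fy=2.7,interpolation=cv2.INTER_CUBIC))
W=pts(c)
e=np.array([.9918,-.128]);n=np.array([.128,.9918]);o=np.array([512.0,-187.25])
S=(W[...,:2]-o)@e;N=(W[...,:2]-o)@n;Z=W[...,2]
for s in range(-64,40,4):
    m=(abs(S-s)<1.5)&(abs(N)<3)&(Z>20);L=(abs(S-s)<1.5)&(abs(abs(N)-17)<1.5)&(Z>20)
    print(s,np.median(Z[m]).round(1),m.sum(),'legs',np.median(Z[L&(N>0)]),np.median(Z[L&(N<0)]),L.sum())
E
```

```text
-64 72.6 48 legs nan nan 0
-60 72.8 48 legs nan nan 0
-56 73.1 47 legs nan nan 0
-52 73.6 45 legs nan nan 0
-48 73.6 45 legs nan nan 0
-44 73.9 46 legs nan nan 0
-40 74.3 45 legs nan nan 0
-36 74.4 45 legs nan nan 0
-32 74.9 41 legs nan nan 0
-28 75.2 45 legs nan nan 0
-24 75.3 44 legs nan nan 0
-20 75.9 37 legs 68.09516238819208 68.37810296974496 32
-16 76.0 44 legs 68.99641397993939 68.86961969824935 42
-12 76.4 45 legs 68.59445054306671 68.42780194542287 46
-8 80.9 44 legs 68.81531071912124 68.49175471000885 45
-4 81.2 41 legs 69.12306136671009 68.88164680876048 48
0 81.0 36 legs 69.94194155334161 69.21723042288399 46
4 80.9 36 legs 70.06022166790578 69.71709226492356 47
8 81.2 36 legs 69.66557748953906 69.50836286196002 40
12 72.1 32 legs 70.17797139489777 70.09984788421585 40
16 71.6 32 legs 70.23007189733042 70.35495293907641 44
20 71.3 28 legs 70.89376458071851 70.2003395863791 42
24 36.5 5 legs 70.44916904381512 70.28857665035164 13
28 69.9 58 legs nan nan 0
32 53.3 32 legs nan nan 0
36 nan 0 legs 33.308733242900246 nan 4
  return _methods._mean(a, axis=axis, dtype=dtype,
  ret = ret.dtype.type(ret / rcount)
```

View pics/w13c.png

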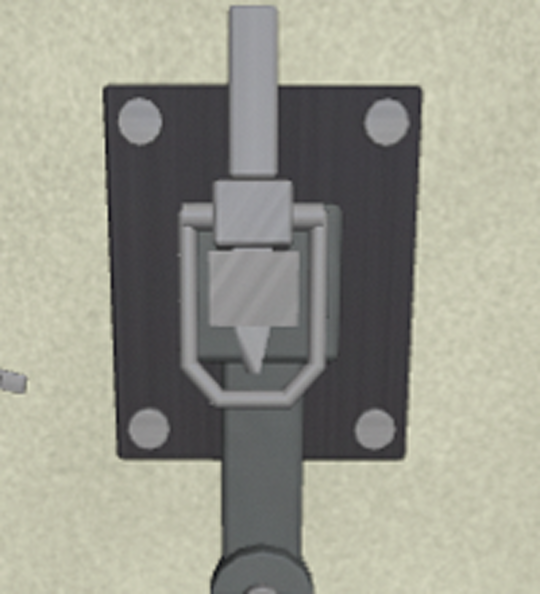

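```bash
python3 - <<'E'
from h import *
e=np.array([.9918,-.128]);n=np.array([.128,.9918]);o=np.array([512.0,-187.25])
c=load('w13')
g=cv2.cvtColor(c['color'],cv2.COLOR_BGR2GRAY)
for x in (308,314,320,326): print(x,g[100:150,x].tolist())
print(g[15:35,314].tolist())
for v in (22,86.5,109,110,111,112,113,114,140,141): 
    r=[]
    for z in (73,76.5,81): p=atz(c,314,v,z);r.append(round(float((p[:2]-o)@e),2))
    print(v,'z73,76.5,81',r)
cv2.imwrite('pics/w13d.png',cv2.resize(c['color'][75:150,275:355],None,fx=7.5,fy=7.5,interpolation=cv2.INTER_NEAREST))
E
```

```text
308 [155, 156, 157, 157, 157, 157, 155, 155, 154, 133, 99, 84, 157, 159, 156, 153, 149, 147, 147, 147, 147, 147, 149, 151, 150, 152, 152, 151, 149, 150, 149, 148, 146, 143, 144, 142, 142, 143, 145, 147, 153, 161, 160, 152, 143, 130, 118, 112, 107, 102]
314 [154, 155, 156, 158, 157, 158, 158, 156, 156, 134, 90, 85, 157, 150, 150, 151, 153, 153, 151, 150, 152, 151, 149, 148, 146, 145, 143, 143, 143, 146, 148, 152, 153, 152, 150, 150, 148, 145, 144, 143, 145, 163, 161, 160, 161, 160, 160, 160, 159, 158]
320 [151, 152, 152, 153, 155, 155, 158, 160, 164, 138, 86, 78, 137, 148, 152, 148, 147, 145, 144, 146, 147, 148, 151, 153, 153, 152, 151, 150, 146, 146, 144, 145, 145, 144, 143, 143, 143, 145, 143, 145, 139, 103, 97, 96, 97, 98, 100, 100, 100, 100]
326 [158, 158, 154, 154, 151, 150, 150, 151, 154, 129, 83, 56, 75, 146, 155, 156, 153, 152, 150, 147, 145, 147, 146, 146, 145, 144, 144, 144, 144, 144, 145, 145, 145, 146, 146, 147, 150, 149, 150, 150, 143, 98, 102, 102, 101, 102, 103, 101, 102, 100]
[193, 186, 186, 188, 194, 196, 190, 147, 158, 158, 158, 158, 159, 160, 158, 159, 159, 159, 159, 159]
22 z73,76.5,81 [-65.13, -64.23, -63.07]
86.5 z73,76.5,81 [-25.94, -25.64, -25.26]
109 z73,76.5,81 [-11.41, -11.33, -11.24]
110 z73,76.5,81 [-10.75, -10.68, -10.6]
111 z73,76.5,81 [-10.09, -10.04, -9.97]
112 z73,76.5,81 [-9.43, -9.39, -9.33]
113 z73,76.5,81 [-8.77, -8.74, -8.69]
114 z73,76.5,81 [-8.11, -8.09, -8.06]
140 z73,76.5,81 [9.43, 9.19, 8.87]
141 z73,76.5,81 [10.12, 9.86, 9.53]
```

View pics/w13d.png

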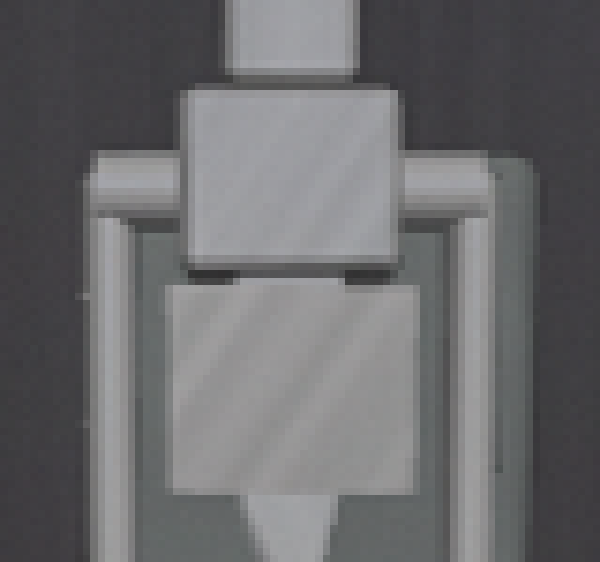

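The loop is shut along the pin, but the head shows a ~1 mm gap to the shaft (dark strip at crop (290,275)) because the tail drooped when released. I'll seat it with a gentle push on the tab's tail end.

move_arm([
  [0.025,0,0,0],
  [0.065,0,0,0],
  [0.105,0,0,0],
  [0.13,0,0,0],
  [0.142,0,0.01,0],
  [0.142,0,0.035,0],
  [0.142,0,0.06,0],
  [0.142,0,0.085,0],
  [0.142,0,0.1,0],
  [0.142,0,0.1,0],
])

```text
t: 37.1
position: [431.4, -176.7, 229.8]
orientation: [[-0.992, 0.128, -0.003], [0.128, 0.992, 0.001], [0.003, 0.001, -1.0]]
force: [-0.1, 0.3, -0.4]
width: 0.0
```

move_arm([
  [-0.001,0,0,0],
  [-0.002,0,0,0],
  [-0.003,0,0,0],
  [-0.0035,0,0,0],
  [-0.004,0,0,0],
  [-0.004,0,0,0],
  [-0.004,0,0,0],
  [-0.004,0,0,0],
  [-0.004,0,0,0],
  [-0.004,0,0,0],
])

```text
t: 38.35
position: [436.2, -177.5, 230.7]
orientation: [[-0.992, 0.128, 0.0], [0.128, 0.992, -0.0], [-0.0, -0.0, -1.0]]
force: [0.5, 0.5, 0.3]
width: -0.2
```

```bash
python3 - <<'E'
from h import *
e=np.array([.9918,-.128]);o=np.array([512.0,-187.25])
q=arm.get_obs();print(q['force'],q['position'],(q['position'][:2]-o)@e)
cap('wrist','w14')
E
```

```text
[0.49225555 0.54626434 0.27284086] [ 436.18974159 -177.48260752  230.72136671] -76.43884052440237
```

View pics/w14.png

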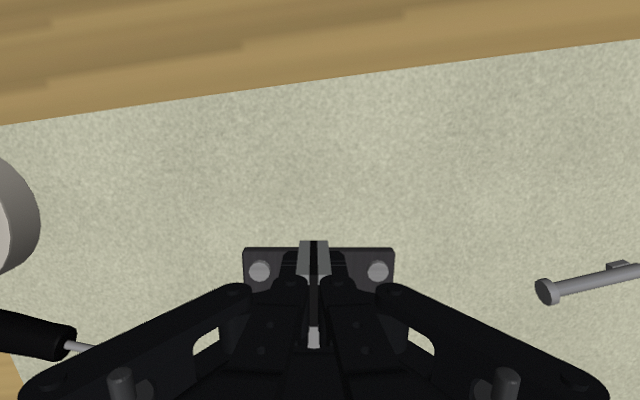

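move_arm([
  [-0.0002,0,0,0],
  [-0.0004,0,0,0],
  [-0.0006,0,0,0],
  [-0.0008,0,0,0],
  [-0.001,0,0,0],
  [-0.001,0,0,0],
  [-0.001,0,0,0],
  [-0.001,0,0,0],
  [-0.001,0,0,0],
  [-0.001,0,0,0],
])

```text
t: 39.65
position: [436.9, -177.5, 230.6]
orientation: [[-0.992, 0.128, -0.001], [0.128, 0.992, 0.0], [0.001, 0.0, -1.0]]
force: [-3.1, -0.3, 1.4]
width: -0.2
```

move_arm([
  [-0.0001,0,0,0],
  [-0.0002,0,0,0],
  [-0.0003,0,0,0],
  [-0.0004,0,0,0],
  [-0.0005,0,0,0],
  [-0.0006,0,0,0],
  [-0.0007,0,0,0],
  [-0.0007,0,0,0],
  [-0.0007,0,0,0],
  [-0.0007,0,0,0],
])

```text
t: 40.9
position: [437.2, -177.5, 230.5]
orientation: [[-0.992, 0.128, -0.002], [0.128, 0.992, 0.0], [0.002, 0.0, -1.0]]
force: [-5.7, 0.3, 0.6]
width: 0.0
```

move_arm([
  [-0.0001,0,0,0],
  [-0.0002,0,0,0],
  [-0.0003,0,0,0],
  [-0.0004,0,0,0],
  [-0.0005,0,0,0],
  [-0.0006,0,0,0],
  [-0.0006,0,0,0],
  [-0.0006,0,0,0],
  [-0.0006,0,0,0],
  [-0.0006,0,0,0],
])

```text
t: 42.15
position: [437.4, -177.5, 230.4]
orientation: [[-0.992, 0.128, -0.003], [0.128, 0.992, 0.001], [0.003, 0.0, -1.0]]
force: [-6.4, 0.6, 1.6]
width: -0.4
```

move_arm([
  [0.001,0,0,0],
  [0.003,0,0,0],
  [0.008,0,0,0],
  [0.008,0,-0.01,0],
  [0.008,0,-0.04,0],
  [0.008,0,-0.08,0],
  [0.005,0,-0.1,0],
  [-0.03,0,-0.1,0],
  [-0.07,0,-0.1,0],
  [-0.1,0,-0.1,0],
])

```text
t: 43.4
position: [539.8, -190.9, 332.1]
orientation: [[-0.992, 0.128, 0.004], [0.128, 0.992, -0.001], [-0.004, -0.0, -1.0]]
force: [-0.8, -0.3, -0.2]
width: -0.2
```

move_arm([
  [-0.02,0,0,0],
  [-0.033,0,0,0],
  [-0.036,0,0,0],
  [-0.036,0,0,0],
  [-0.036,0,0,0],
  [-0.036,0,0,0],
  [-0.036,0,0,0],
  [-0.036,0,0,0],
  [-0.036,0,0,0],
  [-0.036,0,0,0],
])

```text
t: 44.65
position: [573.4, -195.2, 330.7]
orientation: [[-0.992, 0.128, -0.0], [0.128, 0.992, -0.0], [0.0, -0.0, -1.0]]
force: [-0.2, -0.3, 0.5]
width: 0.1
```

```bash
cat > chk.py <<'E'
from h import *
import sys
c=cap('wrist',sys.argv[1])
cv2.imwrite('pics/%sc.png'%sys.argv[1],cv2.resize(c['color'][20:180,255:375],None,fx=3.7,fy=3.7,interpolation=cv2.INTER_CUBIC))
W=pts(c)
e=np.array([.9918,-.128]);n=np.array([.128,.9918]);o=np.array([512.0,-187.25])
S=(W[...,:2]-o)@e;N=(W[...,:2]-o)@n;Z=W[...,2]
for s in range(-64,34,8):
    m=(abs(S-s)<1.5)&(abs(N)<3)&(Z>20);L=(abs(S-s)<1.5)&(abs(abs(N)-17)<1.5)&(Z>20)
    print(s,np.median(Z[m]).round(1) if m.any() else 0,'legs',np.median(Z[L]).round(1) if L.any() else 0)
B=(S>24)&(S<33)&(abs(N)<6)&(Z>60);print('bar',S[B].mean(),Z[B].mean())
T=(abs(N)<3)&(Z>65)&(S<-50);print('tail',S[T].min())
g=cv2.cvtColor(c['color'],cv2.COLOR_BGR2GRAY)
q=arm.get_obs();print(q['position'],q['t'],q['force'])
for col in (308,320): 
    for v in range(104,120): print(v,g[v,col],round(float((atz(c,col,v,78)[:2]-o)@e),1),end=' | ')
    print()
E
python3 chk.py w15
```

```text
-64 72.5 legs 0
-56 73.3 legs 0
-48 74.0 legs 0
-40 74.2 legs 0
-32 74.8 legs 0
-24 75.4 legs 0
-16 75.9 legs 68.5
-8 80.8 legs 68.8
0 81.2 legs 69.2
8 81.1 legs 69.9
16 71.7 legs 70.4
24 36.1 legs 70.3
32 69.8 legs 0
bar 28.964839414391058 71.00493732845612
tail -65.8346641192786
[ 573.36468014 -195.16783528  330.67918057] 44.7 [0.82226061 0.20139258 0.16184156]
104 156 -13.5 | 105 155 -12.9 | 106 156 -12.3 | 107 149 -11.6 | 108 120 -11.0 | 109 67 -10.3 | 110 133 -9.7 | 111 158 -9.0 | 112 158 -8.4 | 113 156 -7.8 | 114 152 -7.1 | 115 148 -6.5 | 116 147 -5.8 | 117 146 -5.2 | 118 149 -4.5 | 119 148 -3.9 | 
104 159 -13.5 | 105 159 -12.9 | 106 161 -12.2 | 107 159 -11.6 | 108 111 -11.0 | 109 63 -10.3 | 110 121 -9.7 | 111 148 -9.0 | 112 152 -8.4 | 113 149 -7.8 | 114 146 -7.1 | 115 145 -6.5 | 116 143 -5.8 | 117 144 -5.2 | 118 145 -4.5 | 119 149 -3.9 |
```

View pics/w15c.png

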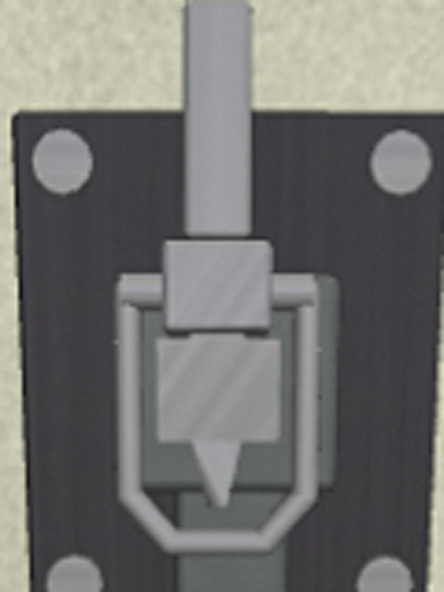

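Now the head's lower edge bears on the shaft; the remaining wedge gap at its top (crop (217,333), ~1.5 mm) matches the 4° droop allowed by the hole's play, with loop parallel to the pin. Retreat and do a last check.

move_arm([
  [0.02,0.03,-0.02,0],
  [0.05,0.08,-0.04,0],
  [0.08,0.13,-0.05,0],
  [0.11,0.18,-0.06,0],
  [0.14,0.23,-0.06,0],
  [0.16,0.27,-0.06,0],
  [0.17,0.29,-0.06,0],
  [0.17,0.29,-0.06,0],
  [0.17,0.29,-0.06,0],
  [0.17,0.29,-0.06,0],
])

```text
t: 45.95
position: [442.2, 113.4, 390.7]
orientation: [[-0.992, 0.129, 0.0], [0.129, 0.992, -0.0], [-0.0, -0.0, -1.0]]
force: [0.7, -0.2, 0.7]
width: 0.1
```

```bash
python3 - <<'E'
from h import *
s=cap('scene','s16');t=cap('top','t16');a=load('top0')
d=cv2.absdiff(t['color'],a['color']).max(2)
k=[cv2.resize(s['color'][180:280,190:310],(400,333),interpolation=cv2.INTER_CUBIC),cv2.resize(t['color'][60:260,160:480],(400,250)),cv2.resize(cv2.cvtColor(np.clip(d.astype(int)*3,0,255).astype(np.uint8),cv2.COLOR_GRAY2BGR)[60:260,160:480],(400,250))]
cv2.imwrite('pics/fin.png',np.hstack([k[0],np.vstack([k[1],k[2]])[:333*1+0]]) if 0 else np.hstack([np.vstack([k[0],np.zeros((167,400,3),np.uint8)]),np.vstack(k[1:])]))
print(arm.get_obs()['force'],arm.get_obs()['t'])
E
```

```text
[-0.22443999  0.30517531  0.70064484] 46.05
```

View pics/fin.png

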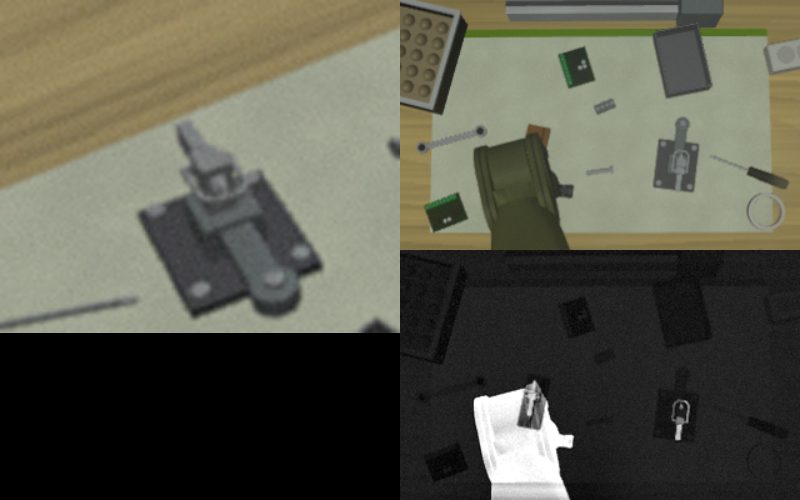

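The last view shows the pin and shut loop on the shaft (left crop (215,180)). In the top-view difference, only the arm, the emptied rest and the pin on the stand have changed. Handing in.

```bash
python3 -c "
from workcell import arm
print(arm.sign_off())"
```

```text
the job is handed in; nothing more can be done
None
```

The locking pin is in the shaft's cross hole with its loop snapped shut, and I handed the job in at about 46 s.

- **Finding the hole:** the wrist camera put the shaft about 5 mm high and 3 mm to the -y side of nominal. The pin went in there without touching until the head met the shaft, at about 6–7 N.
- **Shutting the loop:** I then let go and pushed the loop over the shaft top with closed fingers, at under 3 N, until it snapped shut.
- **Re-seating the head:** after release the pin's tail had drooped, and a gap of about 1 mm showed at the head. With the loop already shut, I pushed the tab's end gently, at about 6 N, to seat it again.

**Last checks:**
- **Loop:** it lies parallel to the pin within about 1°, with its bar beyond the nose.
- **Surroundings:** nothing else on the bench moved, and the robot is clear of everything.
- **Head not fully flush:** the pin sits nose-up by about 4° from the play in the hole. The head's lower edge appears to touch the shaft, with a wedge gap of about 1.5 mm at its top edge. That tilt alone accounts for the gap, and the push on the tail did not remove it.

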